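# Level the lens barrels on their risers

### The arm

A 6-joint arm with a two-finger parallel gripper is mounted at the origin on the work surface. World frame = base frame: x ahead of the robot, y to its left, z up, the work surface at z = 0. Lengths are in mm, angles in degrees, forces in N, time in s.
With the tool pointing down it reaches from about 350 to 850 mm from the base axis. Payload 8.1 kg.
Tool frame: the origin (TCP) lies midway between the tips of the shut fingers; the grasp point (between the pads) lies 19 mm behind it; x points along the fingers, y is the direction in which the jaws open and shut, and the axes are right-handed (so a half turn about x gives the same grasp; the last joint's range is limited). The gripper opens to 85 mm and grips with 20 to 120 N. Pads are 22 mm wide; open, the fingers measure 114 mm over their backs; the gripper's body (76 mm by 85 mm) begins 54 mm behind the grasp point. The pads swing forward as they close: fully open they stand 13 mm farther back than shut.
Start: joints at [-68.606, 7.471, 85.268, -0, 87.261, -4.893], TCP at [265.743, -537.946, 231.292] pointing down, gripper open.
Joint ranges: [-169.43, 169.43], [-51.17, 129.36], [1.28, 143.12], [-76.62, 256.62], [0, 156.53], [-152.29, 152.29]. Speed limits (degrees/s): [136.94, 136.94, 159.86, 180, 180, 180].

### API

Orientations are given as [roll, pitch, yaw] about the fixed x, y, z axes, in that order (R = Rz(yaw) Ry(pitch) Rx(roll)).
In Python, from bench import r, snapshot, workorder gives the robot as it stands.
- The arm moves only by the tool send_rows, never from a script. Its arguments are lists of equal length, an entry for each row: "offset": the shift along the tool's x, y, z in cm, a list of three; "dr": the turn, a rotation vector about the tool's x, y, z in degrees, a list of three; "grip": the opening in per cent of the stroke, from 0 (shut) to 100 (fully open). In form: {"offset": [[dx, dy, dz], ...], "dr": [[rx, ry, rz], ...], "grip": [grip, ...]}. A call has 1 to 5 rows; each row shifts and turns the commanded pose from where the row before left it, along the tool's axes as they then stand; what a row does not reach is not made up. A row lasts 1/8 s, in which the tool goes at most 62.5 mm and 10.7 degrees, less where a joint would pass 70% of its speed; a pose out of reach is approached as far as the arm can. A call with a gripper value outside its range is refused whole. The fingers move at their own pace and stop on an object; "force" is the grip in N (left out, the last holds). Time passes only in rows, so rows that do not move let the fingers close. It gives the time, the measured TCP pose, the force and the opening at its end, in the units of the state.
- r.sense(): the state, without advancing time (a new reading comes with each control period).
- snapshot(name): name is "side" or "top" or "wrist"; returns a dict with "pixels" (384x512x3 uint8, red, green, blue), "fx", "fy", "cx", "cy" (pixels), "distortion" ([k1, k2, p1, p2, k3] as OpenCV has them; the pictures are not rectified), "world_to_cam" (4x4, takes a point from world to camera coordinates). Camera axes: x right, y up, looking along -z (the intrinsics and any distortion apply to the point x, -y, -z); pixel columns grow to the right and rows downward; lengths in mm; the calibration is good to about 2 mm. A picture is of the moment at which its call begins. There is no depth.
- workorder.hand_in(): hands the job in, once; it reports no verdict.
The state is a dict: "time": time; "joint_pos": joint angles; "qd": joint speeds; "joint_efforts": joint torques, N m; "tool_pos": TCP position; "tcp_rot": TCP orientation; "ft_force": force on the tool from outside, world axes, zero at the start; "wrist_torque": the same for the moment, N m; "finger_gap": finger opening in mm.
Only numpy, scipy, OpenCV 4.12 (cv2) and the standard library are available. Lean on these libraries where they do the work, as an engineer would, in place of code of your own. Each camera call takes 0.05 s, during which the arm holds its last target.

### The job

The three black lens barrels stand on the wrong aluminium risers on this optics bench. Change them round so that all three tops come level: the shortest barrel on the tallest riser, the middle one on the middle riser and the tallest on the lowest riser, each standing upright, centred on its riser and let go. Before any goes onto its right riser, park one of them on the middle of the empty grey mat and let go of it there; tip no barrel over, and leave the clamping fork, the lens case and the jar where they are.

Things in the scene. Friction and masses are not known exactly. Their poses are not given: they have to be found in the camera images.
- barrel_short: The shortest black lens barrel, an upright cylinder with a glass disc set in a silvery ring on top; body diameter 40 mm, height 40 mm, about 90 g. Origin: centre of its underside; z up along its axis. Loose, round, so its yaw does not matter. One thin bright line near its foot
- barrel_mid: The middle black lens barrel, an upright cylinder with a glass disc set in a silvery ring on top; body diameter 46 mm, height 60 mm, about 160 g. Origin: centre of its underside; z up along its axis. Loose, round, so its yaw does not matter. A six-lobed flange, up to 61 mm across, between 4 and 12 mm above its underside; plain above that
- barrel_tall: The tallest black lens barrel, an upright cylinder with a glass disc set in a silvery ring on top; body diameter 52 mm, height 80 mm, about 270 g. Origin: centre of its underside; z up along its axis. Loose, round, so its yaw does not matter. Three thin bright lines round it
- riser_tall: The tallest riser: plain round aluminium block bolted to the bench, diameter 70 mm, height 70 mm, flat top. Origin: centre of its underside on the bench top, so its top is 70 mm above the origin; z up
- riser_mid: The middle riser: plain round aluminium block bolted to the bench, diameter 78 mm, height 50 mm, flat top. Origin: centre of its underside on the bench top, so its top is 50 mm above the origin; z up
- riser_low: The lowest riser: plain round aluminium block bolted to the bench, diameter 86 mm, height 30 mm, flat top. Origin: centre of its underside on the bench top, so its top is 30 mm above the origin; z up
- mat: Grey felt mat, 100 x 100 mm and 3 mm thick, fixed flat on the bench and empty: the free parking spot. Origin: centre of its underside on the bench top; z up. The three risers and the mat stand at least 120 mm apart, centre to centre, in any order; everything else among them is lower than 50 mm, and the bench's fixed equipment stays at least 120 mm from their centres and below 190 mm
- fork: Bystander: loose flat steel clamping fork with two prongs, 64 x 26 x 9 mm, lying on the bench. Origin: on its underside near the middle; x along the prongs. Leave it alone
- case: Bystander: loose closed plastic lens case, white with a grey lid, 47 x 47 x 22 mm. Origin: centre of its underside. Leave it alone
- jar: Bystander: loose closed small amber glass jar with a white cap, diameter 38 mm, 45 mm high, upright. Origin: centre of its underside. Leave it alone
There are look-alikes about, which are no part of the job. Of the things shaped like the mat, the grey one is meant.

How it is judged (in metres and radians):
On the way, in this order (a step that is already met when the one before it is completed fails the run):
1. one barrel stands upright and let go on the grey mat (((horizontal distance between barrel_short and mat below 0.025 m and height (world z) of barrel_short below 0.008 m and angle between barrel_short's own z axis and vertical below 0.1 rad and contact force between barrel_short and the fingers below 0.1 N and linear speed of barrel_short below 0.03 m/s) or (horizontal distance between barrel_mid and mat below 0.025 m and height (world z) of barrel_mid below 0.008 m and angle between barrel_mid's own z axis and vertical below 0.1 rad and contact force between barrel_mid and the fingers below 0.1 N and linear speed of barrel_mid below 0.03 m/s) or (horizontal distance between barrel_tall and mat below 0.025 m and height (world z) of barrel_tall below 0.008 m and angle between barrel_tall's own z axis and vertical below 0.1 rad and contact force between barrel_tall and the fingers below 0.1 N and linear speed of barrel_tall below 0.03 m/s))), for 0.2 s.
2. at least one barrel stands let go on its right riser (((horizontal distance between barrel_short and riser_tall below 0.012 m and z of barrel_short in the frame of riser_tall between 0.066 and 0.074 m and angle between barrel_short's own z axis and vertical below 0.1 rad and contact force between barrel_short and the fingers below 0.1 N and linear speed of barrel_short below 0.02 m/s and angular speed of barrel_short below 0.2 rad/s) or (horizontal distance between barrel_mid and riser_mid below 0.012 m and z of barrel_mid in the frame of riser_mid between 0.046 and 0.054 m and angle between barrel_mid's own z axis and vertical below 0.1 rad and contact force between barrel_mid and the fingers below 0.1 N and linear speed of barrel_mid below 0.02 m/s and angular speed of barrel_mid below 0.2 rad/s) or (horizontal distance between barrel_tall and riser_low below 0.012 m and z of barrel_tall in the frame of riser_low between 0.026 and 0.034 m and angle between barrel_tall's own z axis and vertical below 0.1 rad and contact force between barrel_tall and the fingers below 0.1 N and linear speed of barrel_tall below 0.02 m/s and angular speed of barrel_tall below 0.2 rad/s))), for 0.2 s.
3. at least two barrels stand let go on their right risers ((((horizontal distance between barrel_short and riser_tall below 0.012 m and z of barrel_short in the frame of riser_tall between 0.066 and 0.074 m and angle between barrel_short's own z axis and vertical below 0.1 rad and contact force between barrel_short and the fingers below 0.1 N and linear speed of barrel_short below 0.02 m/s and angular speed of barrel_short below 0.2 rad/s) and (horizontal distance between barrel_mid and riser_mid below 0.012 m and z of barrel_mid in the frame of riser_mid between 0.046 and 0.054 m and angle between barrel_mid's own z axis and vertical below 0.1 rad and contact force between barrel_mid and the fingers below 0.1 N and linear speed of barrel_mid below 0.02 m/s and angular speed of barrel_mid below 0.2 rad/s)) or ((horizontal distance between barrel_short and riser_tall below 0.012 m and z of barrel_short in the frame of riser_tall between 0.066 and 0.074 m and angle between barrel_short's own z axis and vertical below 0.1 rad and contact force between barrel_short and the fingers below 0.1 N and linear speed of barrel_short below 0.02 m/s and angular speed of barrel_short below 0.2 rad/s) and (horizontal distance between barrel_tall and riser_low below 0.012 m and z of barrel_tall in the frame of riser_low between 0.026 and 0.034 m and angle between barrel_tall's own z axis and vertical below 0.1 rad and contact force between barrel_tall and the fingers below 0.1 N and linear speed of barrel_tall below 0.02 m/s and angular speed of barrel_tall below 0.2 rad/s)) or ((horizontal distance between barrel_mid and riser_mid below 0.012 m and z of barrel_mid in the frame of riser_mid between 0.046 and 0.054 m and angle between barrel_mid's own z axis and vertical below 0.1 rad and contact force between barrel_mid and the fingers below 0.1 N and linear speed of barrel_mid below 0.02 m/s and angular speed of barrel_mid below 0.2 rad/s) and (horizontal distance between barrel_tall and riser_low below 0.012 m and z of barrel_tall in the frame of riser_low between 0.026 and 0.034 m and angle between barrel_tall's own z axis and vertical below 0.1 rad and contact force between barrel_tall and the fingers below 0.1 N and linear speed of barrel_tall below 0.02 m/s and angular speed of barrel_tall below 0.2 rad/s)))), for 0.2 s.
At the end, for the whole second after the job is handed in: The shortest barrel stands on the tallest riser, the middle barrel on the middle riser and the tallest barrel on the lowest riser, each upright (within 0.1 rad), its axis within 12 mm of the riser's axis, its underside within 4 mm of the riser's top, released and at rest (horizontal distance between barrel_short and riser_tall below 0.012 m and z of barrel_short in the frame of riser_tall between 0.066 and 0.074 m and angle between each of barrel_short, barrel_mid, barrel_tall's own z axis and vertical below 0.1 rad and contact force between each of barrel_short, barrel_mid, barrel_tall and the fingers below 0.1 N and linear speed of each of barrel_short, barrel_mid, barrel_tall below 0.02 m/s and angular speed of each of barrel_short, barrel_mid, barrel_tall below 0.2 rad/s and horizontal distance between barrel_mid and riser_mid below 0.012 m and z of barrel_mid in the frame of riser_mid between 0.046 and 0.054 m and horizontal distance between barrel_tall and riser_low below 0.012 m and z of barrel_tall in the frame of riser_low between 0.026 and 0.034 m); the robot touches nothing.
It fails at once if a barrel is tipped over (leans more than 0.7 rad) (angle between any of barrel_short, barrel_mid, barrel_tall's own z axis and vertical above 0.7 rad).
It fails at once if the fork, the case or the jar is moved more than 20 mm (distance of any of fork, case, jar from where it was at the start of the episode above 0.02 m).
It also fails if it takes over 115 s, if anything falls off the work surface, if the arm or the gripper's body presses on something with over 40 N, if the wrist force passes 120 N, or if a joint passes its speed limit or range.

## Working session

There is one attempt and no reset: what is moved stays moved. The work goes in short steps, Python scripts to look and compute and a tool call to move; the robot and the scene stay as the last step left them, time stands still between calls to the robot, and variables do not carry over. Pictures are saved under pics/ and viewed, and the job is handed in when it is done.

Besides the shell and the picture viewer there is one more tool, called after ">>>" in YAML: its name, and indented under it one key for each argument. send_rows: Moves the arm, as the interface text tells. Its arguments: {"type":"object","properties":{"offset":{"type":"array","items":{"type":"array","items":{"type":"number"}}},"dr":{"type":"array","items":{"type":"array","items":{"type":"number"}}},"grip":{"type":"array","items":{"type":"number"}},"force":{"type":"number"}},"required":["offset","dr","grip"]}

```bash
mkdir -p pics; ls; cat > h.py <<'E'
import numpy as np, cv2
from bench import r, snapshot, workorder
def save(n,f):
    s=snapshot(n); np.savez('pics/'+f+'.npz',**{k:np.array(v) for k,v in s.items()})
    cv2.imwrite('pics/'+f+'.png',s['pixels'][:,:,::-1]); return s
def load(f): return dict(np.load('pics/'+f+'.npz'))
def K(s): return np.array([[s['fx'],0,s['cx']],[0,s['fy'],s['cy']],[0,0,1.]],float)
F=np.diag([1,-1,-1.])
def ray(s,uv):
    p=cv2.undistortPoints(np.array(uv,float).reshape(-1,1,2),K(s),np.array(s['distortion'],float)).reshape(-1,2)
    d=np.c_[p,np.ones(len(p))]@F
    W=np.array(s['world_to_cam']);R=W[:3,:3];t=W[:3,3]
    return -R.T@t, d@R
def onplane(s,uv,z):
    c,d=ray(s,uv); return c+d*((z-c[2])/d[:,2])[:,None]
def proj(s,P):
    W=np.array(s['world_to_cam']);q=(np.array(P,float).reshape(-1,3)@W[:3,:3].T+W[:3,3])@F
    return cv2.projectPoints(q,np.zeros(3),np.zeros(3),K(s),np.array(s['distortion'],float))[0].reshape(-1,2)
E
python3 - <<'E'
from h import *
a=save('top','t0');b=save('side','s0');save('wrist','w0')
print(r.sense())
for s in(a,b): print(ray(s,[[256,192]]))
E
```

```text
pics
{'time': 0.15, 'joint_pos': array([-6.86055079e+01,  7.50580384e+00,  8.53159246e+01, -1.11676793e-04,
        8.72633497e+01, -4.89272358e+00]), 'qd': array([-0.03856449, -0.14127996, -0.23486477, -0.0048963 , -0.10104102,
       -0.00168476]), 'joint_efforts': array([ 2.02878706e-03, -5.70064330e+01, -5.01157093e+01, -1.27685676e-04,
        9.61787067e-03, -3.55557734e-05]), 'tool_pos': array([ 265.58385691, -537.52811551,  230.46942825]), 'tcp_rot': array([-94.81760621,  89.91492175, 111.46961493]), 'ft_force': array([ 0.22613671, -0.68161892, -0.64263577]), 'wrist_torque': array([ 0.02843284,  0.02073036, -0.03389327]), 'finger_gap': 85.38230264365075}
(array([ 282.62213884,  -12.27162346, 1212.38073212]), array([[ 0.15650686,  0.01397836, -0.98796624]]))
(array([-277.42721543,  726.28721782,  765.85506127]), array([[ 0.60024183, -0.56600811, -0.56521987]]))
```

View pics/t0.png

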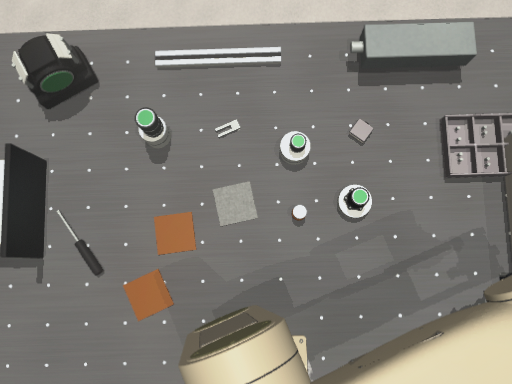

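View pics/s0.png

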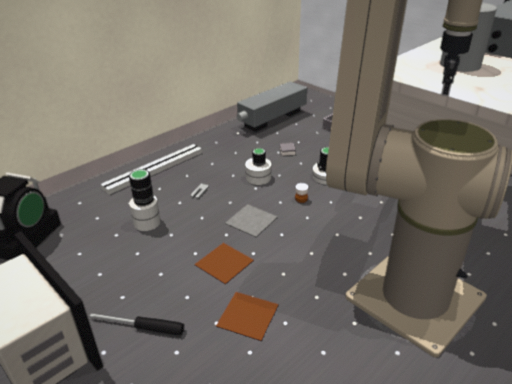

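View pics/w0.png

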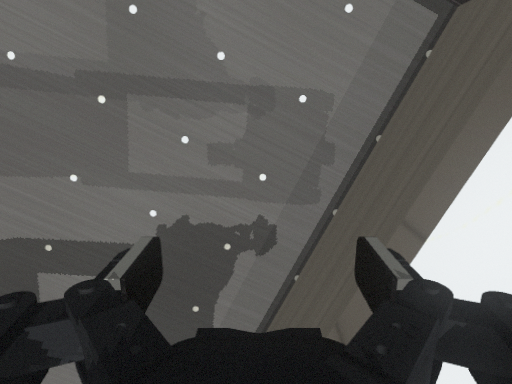

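Top view: barrels at about (146,118), (298,142) and (360,197), each on a white riser. The jar is at (300,212), the fork at (228,128), the case at (361,130). Mat-shaped things: grey (235,203), orange (175,233) and orange (148,294). The grey one fits, and I'll confirm it in a crop.

```bash
python3 - <<'E'
from h import *
s=load('t0');im=s['pixels'][:,:,::-1]
print(proj(s,[[400,0,0],[600,0,0],[500,-200,0],[500,200,0]]).round(1))
c=[cv2.resize(im[y:y+70,x:x+70],(390,390),interpolation=cv2.INTER_CUBIC)for x,y in((112,92),(262,110))]
d=[cv2.resize(im[y:y+70,x:x+70],(390,290),interpolation=cv2.INTER_CUBIC)for x,y in((322,164),(200,168))]
cv2.imwrite('pics/c0.png',cv2.resize(np.vstack([np.hstack(c),np.hstack(d)]),(680,594)))
hsv=cv2.cvtColor(im,cv2.COLOR_BGR2HSV)
g=cv2.inRange(hsv,(50,80,80),(90,255,255))
w=cv2.inRange(hsv,(0,0,185),(180,40,255))
for m,n in((g,'green'),(w,'white')):
  for k in cv2.findContours(m,cv2.RETR_EXTERNAL,cv2.CHAIN_APPROX_NONE)[0]:
    A=cv2.contourArea(k)
    if A>40: print(n,A,[np.round(v,1) for v in cv2.minEnclosingCircle(k)], cv2.boundingRect(k))
E
```

```text
[[258.7 220.2]
 [256.5 145.5]
 [333.5 180.2]
 [181.8 184.7]]
green 114.0 [array([359.7, 196. ]), np.float64(6.4)] (354, 190, 13, 13)
green 76.5 [array([298. , 140.5]), np.float64(5.4)] (293, 136, 11, 10)
green 149.5 [array([144.9, 117.3]), np.float64(7.4)] (138, 110, 15, 15)
white 124.0 [array([299.4, 211.3]), np.float64(6.8)] (293, 205, 14, 13)
white 316.0 [array([354.7, 200.7]), np.float64(16.7)] (339, 185, 33, 33)
white 126.5 [array([  1.5, 201.5]), np.float64(41.5)] (0, 160, 4, 84)
white 652.0 [array([294.9, 145.2]), np.float64(15.1)] (280, 131, 30, 30)
white 101.5 [array([227.1, 128. ]), np.float64(12.1)] (215, 120, 25, 17)
white 87.5 [array([151.6, 127.8]), np.float64(13.7)] (139, 117, 27, 24)
white 455.5 [array([217.5,  60. ]), np.float64(62.6)] (155, 56, 126, 9)
white 159.0 [array([18.5, 66. ]), np.float64(15.7)] (12, 51, 16, 31)
white 462.5 [array([217.5,  50.5]), np.float64(62.6)] (155, 47, 126, 9)
white 46.5 [array([357.,  44.]), np.float64(5.4)] (352, 42, 11, 6)
white 267.0 [array([58.5, 45.5]), np.float64(17.0)] (46, 34, 26, 24)
white 11837.5 [array([255.5,  16. ]), np.float64(256.0)] (0, 0, 512, 33)
```

View pics/c0.png

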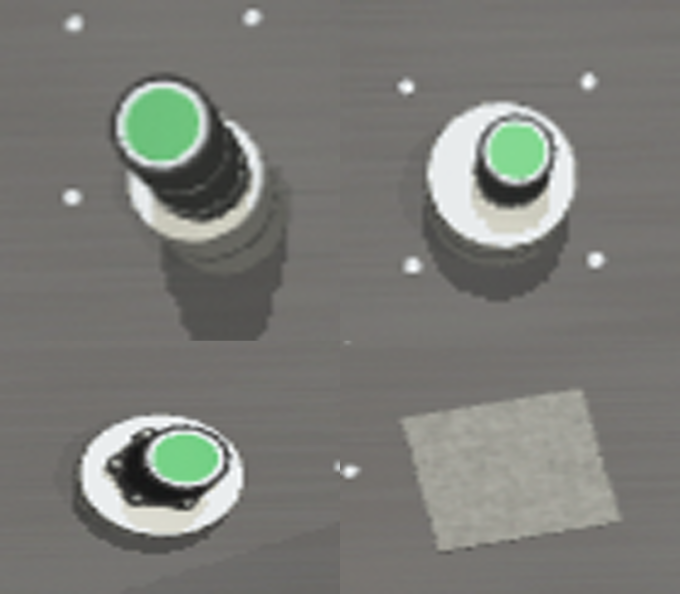

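The crops show the tall barrel (three lines) on the smallest riser, the short one on a riser about 77 mm wide (mid), and the flanged mid barrel on a riser about 86 mm wide (low). The bottom-right crop is the grey mat. Next I measure positions.

```bash
cat > meas.py <<'E'
from h import *
def circ(s,mask,box,z,hull=True):
    x0,y0,x1,y1=box; m=np.zeros_like(mask); m[y0:y1,x0:x1]=mask[y0:y1,x0:x1]
    k=max(cv2.findContours(m,cv2.RETR_EXTERNAL,cv2.CHAIN_APPROX_NONE)[0],key=cv2.contourArea)
    P=onplane(s,k.reshape(-1,2),z)[:,:2].astype(np.float32)
    return P
def masks(s):
    hsv=cv2.cvtColor(s['pixels'][:,:,::-1].copy(),cv2.COLOR_BGR2HSV)
    return cv2.inRange(hsv,(50,80,80),(90,255,255)),cv2.inRange(hsv,(0,0,185),(180,40,255))
E
python3 - <<'E'
from meas import *
from scipy.optimize import least_squares
from scipy.spatial.transform import Rotation as Ro
s=load('t0');g,w=masks(s);d=load('s0');gd,wd=masks(d)
for n,bx,z in(('tall',(130,100,165,135),150),('short',(285,125,310,150),90),('mid',(345,180,375,205),90)):
    P=circ(s,g,bx,z); print(n,'glass top',P.mean(0),cv2.minEnclosingCircle(P))
for n,bx,z,R in(('rmid',(275,125,315,165),50,39),('rlow',(335,180,375,220),30,43)):
    P=circ(s,w,bx,z); print(n,cv2.minEnclosingCircle(P),R)
for n,bx in(('tall',(120,160,160,190)),('short',(245,140,275,162)),('mid',(315,140,340,165))):
    z={'tall':150}.get(n,90); P=circ(d,gd,bx,z); print('side',n,P.mean(0),cv2.minEnclosingCircle(P))
# riser tall: convex outer part of white
P=circ(s,w,(135,110,170,148),70); h=cv2.convexHull(P).reshape(-1,2)
print('rtall pts',h.round(0).tolist(),cv2.minEnclosingCircle(P))
# mat
im=s['pixels'].astype(int); m=((im.min(2)>125)&(im.max(2)<200)&(im.max(2)-im.min(2)<25)).astype(np.uint8)*255
m=cv2.morphologyEx(m,cv2.MORPH_OPEN,np.ones((5,5)))
Q=circ(s,m,(205,175,265,232),3); rr=cv2.minAreaRect(Q);print('mat',rr,Q.mean(0))
st=r.sense(); print(Ro.from_euler('xyz',st['tcp_rot'],degrees=True).as_matrix().round(4))
E
```

```text
tall glass top [637.6579  259.66064] ((637.8780517578125, 260.1473083496094), 17.684505462646484)
short glass top [ 585.4667  -103.14466] ((585.8023071289062, -103.4007797241211), 13.543794631958008)
mid glass top [ 443.0568  -247.41644] ((443.1993713378906, -247.87379455566406), 15.654278755187988)
rmid ((584.085205078125, -98.49261474609375), 38.63930892944336) 39
rlow ((440.535888671875, -247.30453491210938), 42.611759185791016) 43
side tall [642.3225  259.34662] ((642.8067016601562, 259.3475341796875), 16.323654174804688)
side short [ 590.9659  -105.94081] ((591.0177001953125, -106.25895690917969), 11.528685569763184)
side mid [ 452.45203 -247.63799] ((450.6844177246094, -248.8295135498047), 12.308066368103027)
rtall pts [[664.0, 247.0], [637.0, 296.0], [624.0, 296.0], [616.0, 290.0], [613.0, 288.0], [607.0, 280.0], [605.0, 275.0], [605.0, 273.0], [604.0, 268.0], [604.0, 262.0], [604.0, 257.0], [604.0, 255.0], [606.0, 247.0], [609.0, 245.0], [611.0, 242.0], [614.0, 240.0], [616.0, 237.0], [619.0, 235.0], [624.0, 232.0], [632.0, 230.0], [634.0, 230.0], [637.0, 230.0], [640.0, 230.0], [642.0, 230.0], [650.0, 232.0], [658.0, 237.0], [664.0, 245.0]] ((635.8851318359375, 263.4109191894531), 34.44646453857422)
mat ((446.9293212890625, 61.28171157836914), (100.0337142944336, 100.38522338867188), 11.140594482421875) [446.54214   61.177174]
[[-5.000e-04  4.429e-01 -8.966e-01]
 [ 1.400e-03 -8.966e-01 -4.429e-01]
 [-1.000e+00 -1.500e-03 -1.000e-04]]
```

```bash
cat > go.py <<'E'
import sys
from h import *
from scipy.spatial.transform import Rotation as Ro
st=r.sense(); R=Ro.from_euler('xyz',st['tcp_rot'],degrees=True).as_matrix()
print('t',st['time'],'tcp',st['tool_pos'].round(1),'gap',round(st['finger_gap'],1),'F',st['ft_force'].round(1))
if len(sys.argv)>3:
    t=np.array([float(v) for v in sys.argv[1:4]]); print('offset cm',(R.T@(t-st['tool_pos'])/10).round(2),'x down tilt',R[:,0].round(4))
E
python3 go.py 586 -103.5 200
```

```text
t 0.15 tcp [ 265.6 -537.5  230.5] gap 85.4 F [ 0.2 -0.7 -0.6]
offset cm [  3.09 -24.72 -47.95] x down tilt [-5.0e-04  1.4e-03 -1.0e+00]
```

>>> send_rows:
  offset:
    - [0,-2.5,-4.8]
    - [0,-2.5,-4.8]
    - [0,-2.5,-4.8]
    - [0,-2.5,-4.8]
    - [0,-2.5,-4.8]
  dr:
    - [0,0,0]
    - [0,0,0]
    - [0,0,0]
    - [0,0,0]
    - [0,0,0]
  grip: [100,100,100,100,100]
  force: 40

```text
time: 0.78
tool_pos: [426.2, -318.0, 231.1]
tcp_rot: [-88.3, 90.0, 118.0]
ft_force: [0.8, 0.2, 0.6]
finger_gap: 85.4
```

>>> send_rows:
  offset:
    - [0.6,-2.5,-4.8]
    - [0.6,-2.5,-4.8]
    - [0.6,-2.5,-4.8]
    - [0.6,-2.5,-4.8]
    - [0.6,-2.3,-4.8]
  dr:
    - [0,0,0]
    - [0,0,0]
    - [0,0,0]
    - [0,0,0]
    - [0,0,0]
  grip: [100,100,100,100,100]

```text
time: 1.4
tool_pos: [587.0, -101.3, 200.9]
tcp_rot: [-20.4, 90.0, -174.1]
ft_force: [1.1, -0.3, 0.6]
finger_gap: 85.5
```

>>> send_rows:
  offset:
    - [0,0,0]
    - [0,0,0]
  dr:
    - [0,0,0]
    - [0,0,0]
  grip: [100,100]

```text
time: 1.65
tool_pos: [585.9, -103.0, 200.8]
tcp_rot: [-17.4, 89.9, -171.0]
ft_force: [-0.5, -0.4, -0.1]
finger_gap: 85.3
```

```bash
python3 go.py 586 -103.5 62; python3 -c "
from h import *
save('wrist','w1')"
```

```text
t 1.65 tcp [ 585.9 -103.   200.8] gap 85.3 F [-0.5 -0.4 -0.1]
offset cm [13.88  0.05 -0.  ] x down tilt [-1.2e-03 -2.0e-04 -1.0e+00]
```

View pics/w1.png

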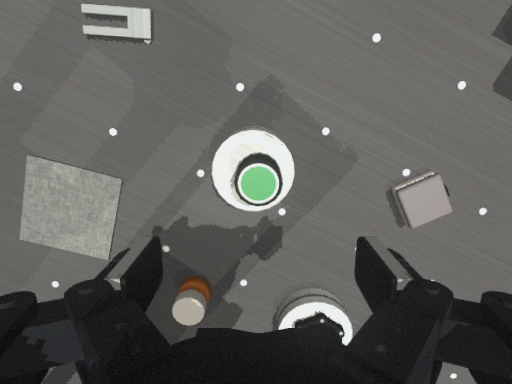

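The wrist view shows the short barrel at (259,184) on its riser (253,169), nearly between the fingers. The grey mat is at (70,207), the fork at (116,20), the case at (422,200) and the jar at (190,300). Cross-checking with this camera.

```bash
python3 - <<'E'
from meas import *
s=load('w1');g,w=masks(s)
P=circ(s,g,(230,150,290,210),90);print('short',cv2.minEnclosingCircle(P))
hsv=cv2.cvtColor(s['pixels'][:,:,::-1].copy(),cv2.COLOR_BGR2HSV)
P=circ(s,cv2.inRange(hsv,(0,0,170),(180,60,255)),(205,120,300,216),50);print('rmid',cv2.minEnclosingCircle(P))
print('mat corners',onplane(s,[[29,156],[122,179],[107,259],[20,239]],3).mean(0))
print(ray(s,[[256,192]]))
E
```

```text
short ((587.0176391601562, -102.0096664428711), 14.039299011230469)
rmid ((586.257568359375, -96.85802459716797), 38.71847152709961)
mat corners [447.72401987  62.35655219   3.        ]
(array([644.05059223, -74.39539529, 343.75704758]), array([[-0.24375124, -0.11142536, -0.96349371]]))
```

>>> send_rows:
  offset:
    - [4,0,0]
    - [4,0,0]
    - [3.5,-0.05,-0.1]
    - [2.2,0,0]
    - [1.1,0,0]
  dr:
    - [0,0,0]
    - [0,0,0]
    - [0,0,0]
    - [0,0,0]
    - [0,0,0]
  grip: [100,100,100,100,100]

```text
time: 2.33
tool_pos: [585.6, -103.3, 52.1]
tcp_rot: [-34.6, 89.9, 171.6]
ft_force: [-0.6, 0.5, -0.5]
finger_gap: 85.6
```

>>> send_rows:
  offset:
    - [0,0,0]
    - [0,0,0]
    - [0,0,0]
    - [0,0,0]
    - [0,0,0]
  dr:
    - [0,0,0]
    - [0,0,0]
    - [0,0,0]
    - [0,0,0]
    - [0,0,0]
  grip: [80,60,50,40,35]
  force: 40

```text
time: 2.95
tool_pos: [588.0, -102.4, 54.8]
tcp_rot: [134.4, 89.9, -19.3]
ft_force: [-0.2, -1.2, 6.9]
finger_gap: 39.2
```

>>> send_rows:
  offset:
    - [0,0,0]
    - [0,0,0]
    - [0,0,0]
    - [0,0,0]
  dr:
    - [0,0,0]
    - [0,0,0]
    - [0,0,0]
    - [0,0,0]
  grip: [30,30,30,30]

```text
time: 3.45
tool_pos: [588.0, -102.4, 54.8]
tcp_rot: [134.8, 89.9, -18.9]
ft_force: [-1.5, -1.0, 6.0]
finger_gap: 39.4
```

>>> send_rows:
  offset:
    - [-1,0,0]
    - [-3,0,0]
    - [-4,0,0]
    - [-4,0,0]
    - [-4,0,0]
  dr:
    - [0,0,0]
    - [0,0,0]
    - [0,0,0]
    - [0,0,0]
    - [0,0,0]
  grip: [30,30,30,30,30]

```text
time: 4.08
tool_pos: [586.7, -101.9, 215.0]
tcp_rot: [-116.1, 90.0, 90.2]
ft_force: [1.1, 0.7, -0.8]
finger_gap: 38.8
```

```bash
python3 go.py 447 61.5 213; python3 -c "
from h import *
save('wrist','w2');save('side','s2')"
```

```text
t 4.075 tcp [ 586.7 -101.9  215. ] gap 38.8 F [ 1.1  0.7 -0.8]
offset cm [  0.2  -20.84   5.28] x down tilt [-0.e+00  1.e-04 -1.e+00]
```

View pics/w2.png

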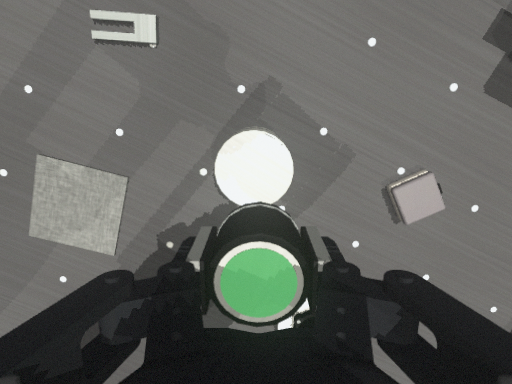

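View pics/s2.png

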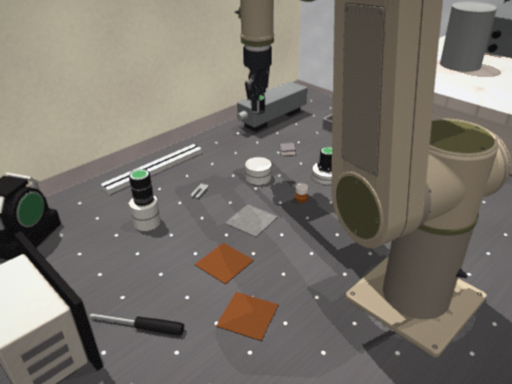

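The barrel is held upright in the jaws at wrist (259,283) and the middle riser is empty. Next I carry it to the mat.

>>> send_rows:
  offset:
    - [0,-3,0.8]
    - [0,-5,1.2]
    - [0,-5,1.3]
    - [0,-5,1.3]
    - [0.2,-2.84,0.68]
  dr:
    - [0,0,0]
    - [0,0,0]
    - [0,0,0]
    - [0,0,0]
    - [0,0,0]
  grip: [30,30,30,30,30]

```text
time: 4.8
tool_pos: [445.5, 62.9, 211.0]
tcp_rot: [-68.3, 90.0, 138.0]
ft_force: [-0.2, 0.2, -0.0]
finger_gap: 38.9
```

>>> send_rows:
  offset:
    - [0,0,0]
    - [4,0,0]
    - [5,0,0]
    - [5,0,0]
    - [3,0,0]
  dr:
    - [0,0,0]
    - [0,0,0]
    - [0,0,0]
    - [0,0,0]
    - [0,0,0]
  grip: [30,30,30,30,30]

```text
time: 5.42
tool_pos: [445.9, 60.5, 38.3]
tcp_rot: [-20.2, 89.8, -173.9]
ft_force: [0.1, -0.0, -0.2]
finger_gap: 39.1
```

>>> send_rows:
  offset:
    - [0,0,0]
    - [0,0,0]
  dr:
    - [0,0,0]
    - [0,0,0]
  grip: [30,30]

```text
time: 5.68
tool_pos: [448.5, 61.0, 42.6]
tcp_rot: [151.4, 89.9, -2.4]
ft_force: [0.5, -0.6, 0.4]
finger_gap: 38.9
```

```bash
python3 go.py 447 61.5 9; python3 -c "
from h import *
save('wrist','w3');save('side','s3')"
```

```text
t 5.675 tcp [448.5  61.   42.6] gap 38.9 F [ 0.5 -0.6  0.4]
offset cm [ 3.36 -0.12  0.11] x down tilt [ 1.4e-03 -1.0e-04 -1.0e+00]
```

View pics/s3.png

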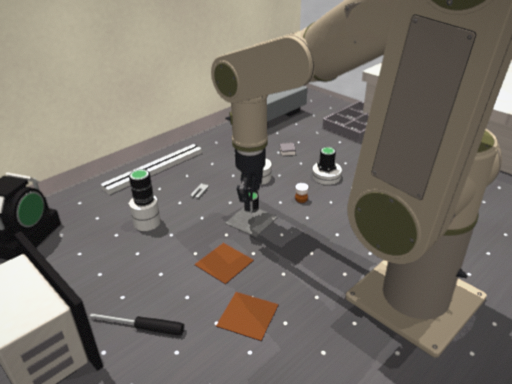

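The barrel hangs just above the grey mat at about (250,205). Lowering the last part slowly.

>>> send_rows:
  offset:
    - [1,0,0.1]
    - [1,-0.1,0]
    - [0.8,0,0]
    - [0.2,0,0]
    - [0,0,0]
  dr:
    - [0,0,0]
    - [0,0,0]
    - [0,0,0]
    - [0,0,0]
    - [0,0,0]
  grip: [30,30,30,30,30]

```text
time: 6.4
tool_pos: [445.8, 61.8, 11.1]
tcp_rot: [-22.4, 90.0, -176.1]
ft_force: [-0.2, -0.8, -0.4]
finger_gap: 38.6
```

>>> send_rows:
  offset:
    - [0.2,0,0]
    - [0,0,0]
  dr:
    - [0,0,0]
    - [0,0,0]
  grip: [30,30]

```text
time: 6.65
tool_pos: [446.1, 61.8, 9.4]
tcp_rot: [155.5, 90.0, 1.8]
ft_force: [-0.0, -0.1, -0.3]
finger_gap: 39.1
```

>>> send_rows:
  offset:
    - [0.1,0,0]
    - [0.1,0,0]
    - [0,0,0]
  dr:
    - [0,0,0]
    - [0,0,0]
    - [0,0,0]
  grip: [30,30,30]

```text
time: 7.02
tool_pos: [446.1, 61.8, 7.7]
tcp_rot: [140.4, 90.0, -13.3]
ft_force: [-2.1, 0.1, 5.7]
finger_gap: 39.2
```

>>> send_rows:
  offset:
    - [0,0,0]
    - [0,0,0]
    - [0,0,0]
    - [0,0,0]
    - [0,0,0]
  dr:
    - [0,0,0]
    - [0,0,0]
    - [0,0,0]
    - [0,0,0]
    - [0,0,0]
  grip: [50,60,75,90,100]

```text
time: 7.65
tool_pos: [446.0, 61.8, 7.3]
tcp_rot: [133.9, 90.0, -19.8]
ft_force: [-0.6, -0.4, -0.9]
finger_gap: 85.4
```

>>> send_rows:
  offset:
    - [-1,0,0]
    - [-3,0,0]
    - [-5,0,0]
    - [-5,0,0]
    - [-5,0,0]
  dr:
    - [0,0,0]
    - [0,0,0]
    - [0,0,0]
    - [0,0,0]
    - [0,0,0]
  grip: [100,100,100,100,100]

```text
time: 8.28
tool_pos: [445.8, 61.8, 199.8]
tcp_rot: [155.9, 89.9, 2.2]
ft_force: [1.8, 0.5, 0.3]
finger_gap: 85.2
```

```bash
python3 go.py 443 -248 200; python3 -c "
from h import *
save('wrist','w4');save('top','t4')"
```

```text
t 8.275 tcp [445.8  61.8 199.8] gap 85.2 F [1.8 0.5 0.3]
offset cm [-2.000e-02  2.765e+01  1.397e+01] x down tilt [ 0.001  0.    -1.   ]
```

View pics/w4.png

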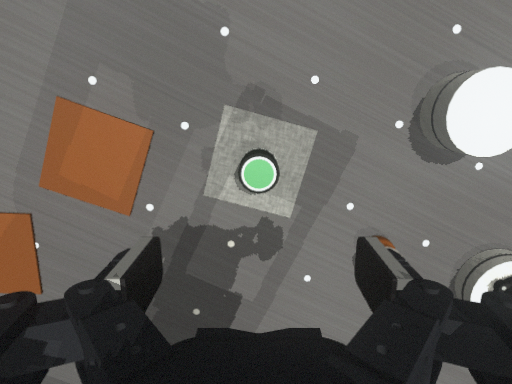

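The short barrel stands upright in the middle of the mat at (259,173). On to the mid barrel.

>>> send_rows:
  offset:
    - [0,5.5,2.8]
    - [0,5.5,2.8]
    - [0,5.5,2.8]
    - [0,5.5,2.8]
    - [0,5.65,2.77]
  dr:
    - [0,0,0]
    - [0,0,0]
    - [0,0,0]
    - [0,0,0]
    - [0,0,0]
  grip: [100,100,100,100,100]

```text
time: 9.0
tool_pos: [442.7, -249.5, 197.5]
tcp_rot: [143.0, 90.0, -10.8]
ft_force: [1.3, -0.2, -0.8]
finger_gap: 85.3
```

>>> send_rows:
  offset:
    - [0,0,0]
    - [0,0,0]
    - [0,0,0]
  dr:
    - [0,0,0]
    - [0,0,0]
    - [0,0,0]
  grip: [100,100,100]

```text
time: 9.38
tool_pos: [443.3, -246.3, 197.3]
tcp_rot: [-105.3, 90.0, 101.1]
ft_force: [-0.1, -0.3, -0.2]
finger_gap: 85.3
```

```bash
python3 - <<'E'
from meas import *
t=load('t4');g,w=masks(t)
P=circ(t,w,(270,125,315,165),50);print('top rmid empty',cv2.minEnclosingCircle(P))
s=load('w2');g,w=masks(s)
P=circ(s,w,(205,120,300,212),50);print('wrist rmid empty',cv2.minEnclosingCircle(P))
s=save('wrist','w5');g,w=masks(s)
P=circ(s,g,(200,120,320,230),90);print('mid',cv2.minEnclosingCircle(P))
hsv=cv2.cvtColor(s['pixels'][:,:,::-1].copy(),cv2.COLOR_BGR2HSV)
P=circ(s,cv2.inRange(hsv,(0,0,150),(180,60,255)),(180,80,330,235),30);print('rlow',cv2.minEnclosingCircle(P))
E
python3 go.py 443 -248 55
```

```text
top rmid empty ((583.9846801757812, -98.21952819824219), 38.07178497314453)
wrist rmid empty ((586.3553466796875, -96.83216857910156), 38.68589401245117)
mid ((444.6545715332031, -246.36978149414062), 16.205699920654297)
rlow ((442.34979248046875, -246.0367889404297), 43.02305221557617)
t 9.425 tcp [ 443.4 -246.3  197.3] gap 85.3 F [ 0.6 -0.1 -0.5]
offset cm [14.23  0.14  0.12] x down tilt [ 1.e-04  2.e-04 -1.e+00]
```

View pics/w5.png

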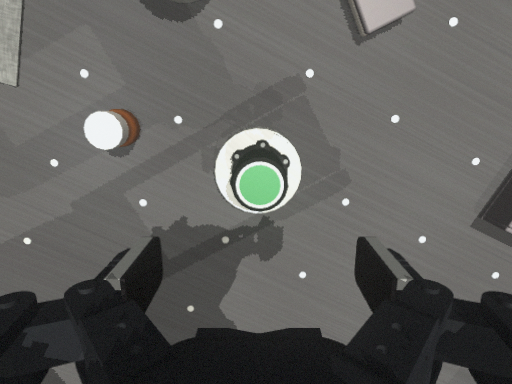

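The mid barrel is at (260,186), centred between the open fingers. It's on the low riser, and the jar and case are clear. Descending to TCP z 55, above the flange.

>>> send_rows:
  offset:
    - [4,0,0]
    - [4,0,0]
    - [3.2,0,0]
    - [2,0,-0.1]
    - [1,0,0]
  dr:
    - [0,0,0]
    - [0,0,0]
    - [0,0,0]
    - [0,0,0]
    - [0,0,0]
  grip: [100,100,100,100,100]

```text
time: 10.05
tool_pos: [443.8, -245.6, 54.2]
tcp_rot: [-62.9, 89.9, 143.5]
ft_force: [0.3, -0.4, -0.4]
finger_gap: 85.3
```

>>> send_rows:
  offset:
    - [0,0,0]
    - [0,0,0]
    - [0,0,0]
    - [0,0,0]
    - [0,0,0]
  dr:
    - [0,0,0]
    - [0,0,0]
    - [0,0,0]
    - [0,0,0]
    - [0,0,0]
  grip: [85,70,60,50,40]

```text
time: 10.68
tool_pos: [444.8, -247.6, 56.5]
tcp_rot: [122.8, 89.9, -30.9]
ft_force: [-0.8, 0.7, 6.2]
finger_gap: 45.0
```

>>> send_rows:
  offset:
    - [0,0,0]
    - [0,0,0]
    - [0,0,0]
  dr:
    - [0,0,0]
    - [0,0,0]
    - [0,0,0]
  grip: [35,35,35]

```text
time: 11.05
tool_pos: [444.8, -247.6, 56.4]
tcp_rot: [122.9, 89.9, -30.8]
ft_force: [-0.9, 0.8, 5.7]
finger_gap: 45.0
```

>>> send_rows:
  offset:
    - [-1,0,0]
    - [-3,0,0]
    - [-4,0,0]
    - [-4,0,0]
    - [-2,0,0]
  dr:
    - [0,0,0]
    - [0,0,0]
    - [0,0,0]
    - [0,0,0]
    - [0,0,0]
  grip: [35,35,35,35,35]

```text
time: 11.68
tool_pos: [444.8, -247.7, 198.4]
tcp_rot: [118.4, 89.8, -35.3]
ft_force: [0.2, -0.7, -2.4]
finger_gap: 45.4
```

```bash
python3 go.py 586 -97.7 196
```

```text
t 11.675 tcp [ 444.8 -247.7  198.4] gap 45.4 F [ 0.2 -0.7 -2.4]
offset cm [  0.25  -7.2  -19.3 ] x down tilt [ 0.0028 -0.002  -1.    ]
```

>>> send_rows:
  offset:
    - [0,-1.2,-3.3]
    - [0,-1.8,-5]
    - [0,-1.8,-5]
    - [0,-1.6,-4]
    - [0,-0.8,-2]
  dr:
    - [0,0,0]
    - [0,0,0]
    - [0,0,0]
    - [0,0,0]
    - [0,0,0]
  grip: [35,35,35,35,35]

```text
time: 12.3
tool_pos: [586.1, -95.2, 195.3]
tcp_rot: [-62.8, 90.0, 143.6]
ft_force: [-0.8, -1.1, -2.0]
finger_gap: 45.2
```

>>> send_rows:
  offset:
    - [0,0,0]
    - [3,0,0]
    - [4,0,0]
    - [2,0,0]
    - [0,0,0]
  dr:
    - [0,0,0]
    - [0,0,0]
    - [0,0,0]
    - [0,0,0]
    - [0,0,0]
  grip: [35,35,35,35,35]

```text
time: 12.92
tool_pos: [583.4, -97.5, 103.6]
tcp_rot: [-37.2, 89.8, 169.0]
ft_force: [-0.5, -0.0, -2.0]
finger_gap: 45.1
```

```bash
python3 go.py 586 -97.7 76.4
```

```text
t 12.925 tcp [583.4 -97.5 103.6] gap 45.1 F [-0.5 -0.  -2. ]
offset cm [ 2.72  0.14 -0.23] x down tilt [-3.9e-03  8.0e-04 -1.0e+00]
```

>>> send_rows:
  offset:
    - [0.9,0.1,-0.1]
    - [0.8,0,-0.1]
    - [0.5,0,0]
    - [0.2,0,0]
    - [0,0,0]
  dr:
    - [0,0,0]
    - [0,0,0]
    - [0,0,0]
    - [0,0,0]
    - [0,0,0]
  grip: [35,35,35,35,35]

```text
time: 13.55
tool_pos: [587.4, -97.0, 81.2]
tcp_rot: [-48.5, 90.0, 157.8]
ft_force: [-0.1, -0.6, -0.9]
finger_gap: 45.2
```

```bash
python3 go.py 586 -97.7 76.4;python3 -c "
from h import *
save('side','s6')
s=save('wrist','w6')
cv2.imwrite('pics/c6.png',cv2.resize(load('s6')['pixels'][120:220,200:330,::-1],(780,600)))"
```

```text
t 13.55 tcp [587.4 -97.   81.2] gap 45.2 F [-0.1 -0.6 -0.9]
offset cm [ 0.48 -0.    0.16] x down tilt [-2.e-04  1.e-04 -1.e+00]
```

View pics/c6.png

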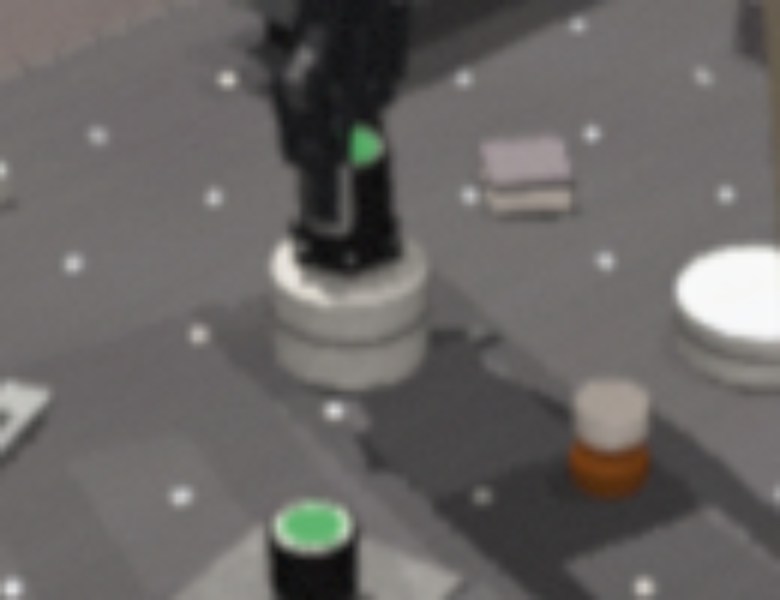

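View pics/w6.png

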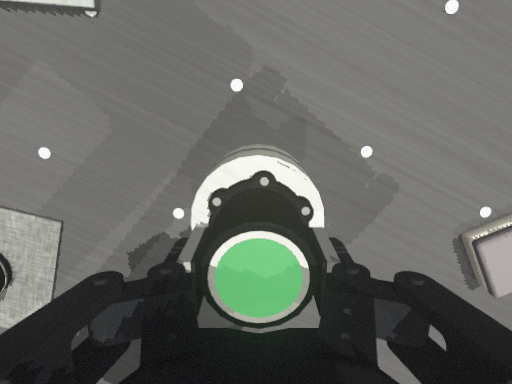

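The mid barrel is centred over its riser, with the flange at (263,190) inside the white disc. Lowering the last 4–5 mm, then releasing.

>>> send_rows:
  offset:
    - [0.2,0,0.1]
    - [0.15,0,0]
    - [0.1,0,0]
    - [0.05,0,0]
    - [0,0,0]
  dr:
    - [0,0,0]
    - [0,0,0]
    - [0,0,0]
    - [0,0,0]
    - [0,0,0]
  grip: [35,35,35,35,35]

```text
time: 14.28
tool_pos: [586.6, -97.5, 76.6]
tcp_rot: [133.4, 90.0, -20.3]
ft_force: [-0.7, 0.4, 1.4]
finger_gap: 45.3
```

Contact (net +3.4 N over the held −2 N). Releasing.

>>> send_rows:
  offset:
    - [0,0,0]
    - [0,0,0]
    - [0,0,0]
    - [0,0,0]
    - [0,0,0]
  dr:
    - [0,0,0]
    - [0,0,0]
    - [0,0,0]
    - [0,0,0]
    - [0,0,0]
  grip: [60,70,80,90,100]

```text
time: 14.9
tool_pos: [586.6, -97.5, 76.3]
tcp_rot: [97.1, 90.0, -56.6]
ft_force: [0.0, 0.1, 1.3]
finger_gap: 85.6
```

>>> send_rows:
  offset:
    - [-1,0,0]
    - [-4,0,0]
    - [-5,0,0]
    - [-5,0,0]
    - [-2,0,0]
  dr:
    - [0,0,0]
    - [0,0,0]
    - [0,0,0]
    - [0,0,0]
    - [0,0,0]
  grip: [100,100,100,100,100]

```text
time: 15.52
tool_pos: [588.3, -97.9, 251.5]
tcp_rot: [139.6, 89.6, -14.1]
ft_force: [-0.5, -0.3, 0.9]
finger_gap: 85.4
```

```bash
python3 - <<'E'
from meas import *
t=save('top','t7');g,w=masks(t)
P=circ(t,w,(335,180,375,220),30);print('top rlow empty',cv2.minEnclosingCircle(P))
s=save('wrist','w7');g,w=masks(s)
P=circ(s,g,(200,120,320,260),110);print('mid',cv2.minEnclosingCircle(P))
hsv=cv2.cvtColor(s['pixels'][:,:,::-1].copy(),cv2.COLOR_BGR2HSV)
P=circ(s,cv2.inRange(hsv,(0,0,150),(180,60,255)),(180,80,330,260),50);print('rmid',cv2.minEnclosingCircle(P))
E
python3 go.py 638.5 260 250
```

```text
top rlow empty ((440.47650146484375, -247.2577667236328), 42.05537796020508)
mid ((586.9966430664062, -97.12747192382812), 16.1263484954834)
rmid ((574.8658447265625, -102.970947265625), 23.660602569580078)
t 15.625 tcp [588.1 -97.9 250. ] gap 85.7 F [-0.5 -0.2 -0.1]
offset cm [ -0.03 -29.86 -20.37] x down tilt [ 0.0057 -0.0014 -1.    ]
```

View pics/w7.png

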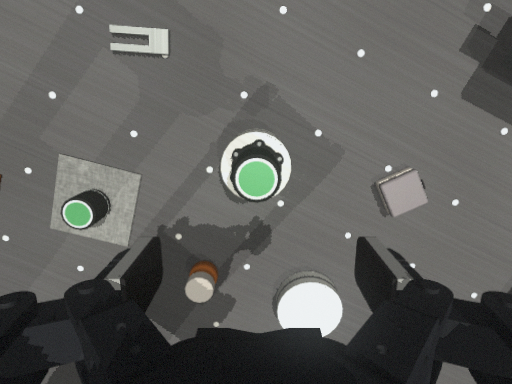

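The mid barrel stands centred on its riser (256,180), within about 1 mm of the riser's axis. The low riser is empty at (310,308). Next is the tall barrel.

>>> send_rows:
  offset:
    - [0,-4,-2.7]
    - [0,-5,-3.4]
    - [0,-5,-3.4]
    - [0,-5,-3.4]
    - [0,-5,-3.4]
  dr:
    - [0,0,0]
    - [0,0,0]
    - [0,0,0]
    - [0,0,0]
    - [0,0,0]
  grip: [100,100,100,100,100]

```text
time: 16.25
tool_pos: [625.4, 191.5, 243.4]
tcp_rot: [-11.4, 89.8, -165.1]
ft_force: [1.4, -1.0, 0.4]
finger_gap: 85.5
```

>>> send_rows:
  offset:
    - [0,-4,-2.7]
    - [0,-1.8,-1.3]
    - [0,0,0]
    - [0,0,0]
  dr:
    - [0,0,0]
    - [0,0,0]
    - [0,0,0]
    - [0,0,0]
  grip: [100,100,100,100]

```text
time: 16.75
tool_pos: [636.0, 258.7, 244.4]
tcp_rot: [0.2, 89.8, -153.5]
ft_force: [0.0, 0.7, 0.1]
finger_gap: 85.2
```

```bash
python3 - <<'E'
from meas import *
s=save('wrist','w8');g,w=masks(s)
P=circ(s,g,(150,120,360,260),150);print('tall',cv2.minEnclosingCircle(P))
hsv=cv2.cvtColor(s['pixels'][:,:,::-1].copy(),cv2.COLOR_BGR2HSV)
P=circ(s,cv2.inRange(hsv,(0,0,150),(180,60,255)),(180,80,330,260),70);print('rtall',cv2.minEnclosingCircle(P))
E
python3 go.py 638.5 260 100
```

```text
tall ((639.04296875, 261.6718444824219), 18.37921714782715)
rtall ((620.5388793945312, 252.97573852539062), 29.531396865844727)
t 16.8 tcp [636.2 258.4 245. ] gap 85.2 F [ 0.  -0.5 -0.1]
offset cm [14.5  -0.05 -0.3 ] x down tilt [-1.8e-03 -9.0e-04 -1.0e+00]
```

View pics/w8.png

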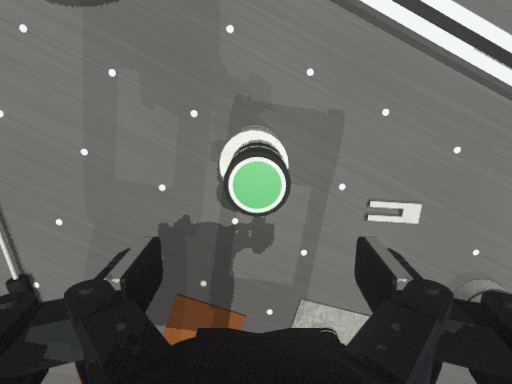

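The tall barrel is at (257,185), centred between the jaws. Descending to TCP z 103.

>>> send_rows:
  offset:
    - [4,-0.1,-0.35]
    - [4,0,0]
    - [3.2,0,0]
    - [2,0,0]
    - [1,0,0]
  dr:
    - [0,0,0]
    - [0,0,0]
    - [0,0,0]
    - [0,0,0]
    - [0,0,0]
  grip: [100,100,100,100,100]

```text
time: 17.42
tool_pos: [639.0, 261.1, 103.3]
tcp_rot: [-7.8, 89.9, -161.6]
ft_force: [-0.3, -0.7, 0.0]
finger_gap: 85.5
```

>>> send_rows:
  offset:
    - [0,0,0]
    - [0,0,0]
    - [0,0,0]
    - [0,0,0]
    - [0,0,0]
  dr:
    - [0,0,0]
    - [0,0,0]
    - [0,0,0]
    - [0,0,0]
    - [0,0,0]
  grip: [85,75,65,55,45]
  force: 50

```text
time: 18.05
tool_pos: [640.2, 262.3, 105.9]
tcp_rot: [170.6, 89.9, 16.9]
ft_force: [0.6, -1.0, 7.2]
finger_gap: 51.2
```

>>> send_rows:
  offset:
    - [0,0,0]
    - [0,0,0]
    - [0,0,0]
  dr:
    - [0,0,0]
    - [0,0,0]
    - [0,0,0]
  grip: [40,40,40]

```text
time: 18.42
tool_pos: [640.3, 262.3, 105.9]
tcp_rot: [171.0, 89.9, 17.3]
ft_force: [-0.4, -0.1, 5.8]
finger_gap: 50.9
```

>>> send_rows:
  offset:
    - [-1,0,0]
    - [-3,0,0]
    - [-4,0,0]
    - [-4,0,0]
    - [-2,0,0]
  dr:
    - [0,0,0]
    - [0,0,0]
    - [0,0,0]
    - [0,0,0]
    - [0,0,0]
  grip: [40,40,40,40,40]

```text
time: 19.05
tool_pos: [640.0, 262.3, 247.5]
tcp_rot: [172.3, 89.8, 18.6]
ft_force: [1.1, -0.6, -2.5]
finger_gap: 50.9
```

```bash
python3 go.py 442.5 -246 243; python3 - <<'E'
from meas import *
s=save('wrist','w9');g,w=masks(s)
P=circ(s,w,(180,80,330,230),70);print('rtall',cv2.minEnclosingCircle(P))
t=save('top','t9');g,w=masks(t)
P=circ(t,w,(130,105,175,150),70);print('top rtall',cv2.minEnclosingCircle(P))
E
```

```text
t 19.05 tcp [640.  262.3 247.5] gap 50.9 F [ 1.1 -0.6 -2.5]
offset cm [ 0.33 36.82 40.23] x down tilt [ 0.0033  0.0011 -1.    ]
rtall ((638.1358642578125, 265.1390075683594), 34.609352111816406)
top rtall ((638.2164916992188, 257.1344299316406), 31.860084533691406)
```

View pics/w9.png

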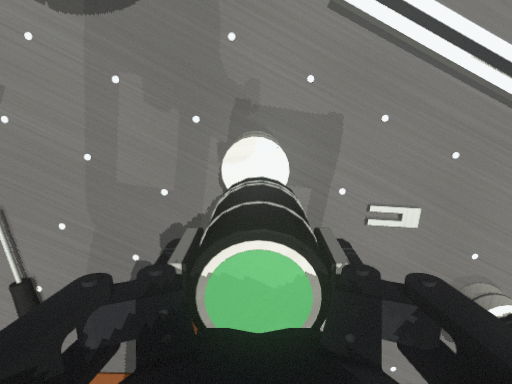

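The tall barrel is held upright at (260,290) and the tall riser is now bare at (255,165). Carrying it to the low riser.

>>> send_rows:
  offset:
    - [0,2,2.2]
    - [0,3.4,3.7]
    - [0,3.4,3.7]
    - [0,3.4,3.7]
    - [0,3.4,3.7]
  dr:
    - [0,0,0]
    - [0,0,0]
    - [0,0,0]
    - [0,0,0]
    - [0,0,0]
  grip: [40,40,40,40,40]

```text
time: 19.77
tool_pos: [554.1, 45.5, 241.5]
tcp_rot: [-25.1, 89.8, -178.8]
ft_force: [0.4, 0.1, -0.5]
finger_gap: 51.1
```

>>> send_rows:
  offset:
    - [0,3.4,3.7]
    - [0,3.4,3.7]
    - [0,3.4,3.7]
    - [0,3.4,3.7]
    - [0,3.4,3.7]
  dr:
    - [0,0,0]
    - [0,0,0]
    - [0,0,0]
    - [0,0,0]
    - [0,0,0]
  grip: [40,40,40,40,40]

```text
time: 20.4
tool_pos: [463.6, -188.4, 241.8]
tcp_rot: [-54.6, 89.8, 151.7]
ft_force: [0.8, -0.8, -1.8]
finger_gap: 51.1
```

>>> send_rows:
  offset:
    - [0,2.5,2.8]
    - [0,1.5,1.7]
    - [0,0,0]
    - [0,0,0]
  dr:
    - [0,0,0]
    - [0,0,0]
    - [0,0,0]
    - [0,0,0]
  grip: [40,40,40,40]

```text
time: 20.9
tool_pos: [442.4, -242.5, 242.8]
tcp_rot: [-71.3, 89.9, 135.0]
ft_force: [-0.1, 0.7, -1.7]
finger_gap: 50.6
```

```bash
python3 go.py 442.5 -246 80
```

```text
t 20.9 tcp [ 442.4 -242.5  242.8] gap 50.6 F [-0.1  0.7 -1.7]
offset cm [16.28  0.36  0.13] x down tilt [-0.0018  0.0018 -1.    ]
```

>>> send_rows:
  offset:
    - [3,0.2,0.1]
    - [4.5,0.1,0]
    - [4.5,0,0]
    - [3,0,0]
    - [1,0,0]
  dr:
    - [0,0,0]
    - [0,0,0]
    - [0,0,0]
    - [0,0,0]
    - [0,0,0]
  grip: [40,40,40,40,40]

```text
time: 21.52
tool_pos: [441.9, -244.3, 81.5]
tcp_rot: [-63.9, 89.7, 142.4]
ft_force: [0.6, 0.1, -2.3]
finger_gap: 50.9
```

>>> send_rows:
  offset:
    - [0,0,0]
    - [0,0,0]
  dr:
    - [0,0,0]
    - [0,0,0]
  grip: [40,40]

```text
time: 21.78
tool_pos: [444.4, -246.9, 86.0]
tcp_rot: [120.1, 89.8, -33.5]
ft_force: [-0.5, -0.2, -1.4]
finger_gap: 51.1
```

```bash
python3 go.py 442.5 -246 66; python3 -c "
from h import *
save('wrist','w10')"
```

```text
t 21.775 tcp [ 444.4 -246.9   86. ] gap 51.1 F [-0.5 -0.2 -1.4]
offset cm [ 2.   -0.17  0.13] x down tilt [ 0.0023 -0.0015 -1.    ]
```

View pics/w10.png

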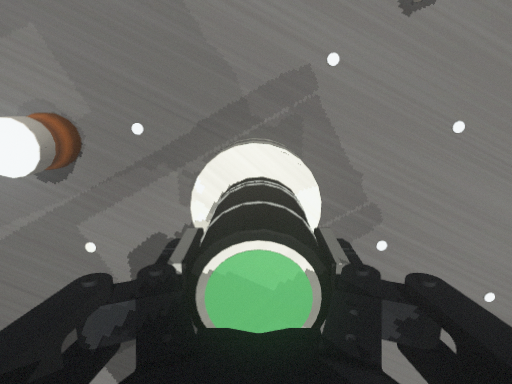

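The tall barrel (260,290) is about 2 cm above the low riser (256,190) and in line with it. Lowering.

>>> send_rows:
  offset:
    - [0.6,-0.1,0.1]
    - [0.6,0,0]
    - [0.4,0,0]
    - [0.1,0,0]
    - [0,0,0]
  dr:
    - [0,0,0]
    - [0,0,0]
    - [0,0,0]
    - [0,0,0]
    - [0,0,0]
  grip: [40,40,40,40,40]

```text
time: 22.45
tool_pos: [441.8, -246.0, 67.2]
tcp_rot: [-64.0, 90.0, 142.3]
ft_force: [0.5, -0.5, -2.6]
finger_gap: 51.4
```

>>> send_rows:
  offset:
    - [0.1,0,0]
    - [0.1,0,0]
    - [0,0,0]
  dr:
    - [0,0,0]
    - [0,0,0]
    - [0,0,0]
  grip: [40,40,40]

```text
time: 22.82
tool_pos: [442.0, -246.1, 65.9]
tcp_rot: [110.2, 90.0, -43.5]
ft_force: [-1.8, 0.6, 4.5]
finger_gap: 50.8
```

Contact at the expected height (65.9). Releasing.

>>> send_rows:
  offset:
    - [0,0,0]
    - [0,0,0]
    - [0,0,0]
    - [0,0,0]
    - [0,0,0]
  dr:
    - [0,0,0]
    - [0,0,0]
    - [0,0,0]
    - [0,0,0]
    - [0,0,0]
  grip: [65,75,85,95,100]

```text
time: 23.45
tool_pos: [441.8, -246.0, 65.2]
tcp_rot: [-79.2, 90.0, 127.0]
ft_force: [0.5, -0.3, 0.0]
finger_gap: 85.3
```

>>> send_rows:
  offset:
    - [-1,0,0]
    - [-4,0,0]
    - [-5,0,0]
    - [-5,0,0]
    - [-2,0,0]
  dr:
    - [0,0,0]
    - [0,0,0]
    - [0,0,0]
    - [0,0,0]
    - [0,0,0]
  grip: [100,100,100,100,100]

```text
time: 24.08
tool_pos: [443.2, -246.9, 240.0]
tcp_rot: [118.6, 89.6, -35.1]
ft_force: [0.1, -0.5, -0.2]
finger_gap: 85.2
```

```bash
python3 - <<'E'
from meas import *
s=save('wrist','w11');g,w=masks(s)
P=circ(s,g,(150,120,360,270),110);print('tall',cv2.minEnclosingCircle(P))
t=save('top','t11');g,w=masks(t)
P=circ(t,w,(130,105,175,150),70);print('top rtall',cv2.minEnclosingCircle(P))
P=circ(t,g,(215,180,255,225),43);print('top short',cv2.minEnclosingCircle(P))
s=load('w4');g,w=masks(s)
P=circ(s,g,(200,120,320,230),43);print('wrist short',cv2.minEnclosingCircle(P))
E
python3 go.py 446.5 61.5 238
```

```text
tall ((440.8973388671875, -246.47442626953125), 18.296205520629883)
top rtall ((636.0042724609375, 263.1383056640625), 34.161746978759766)
top short ((443.984375, 60.594696044921875), 13.030417442321777)
wrist short ((445.6027526855469, 61.84098815917969), 13.880087852478027)
t 24.175 tcp [ 443.1 -246.9  238.5] gap 85.0 F [-0.2 -0.5  0.3]
offset cm [ -0.04 -27.5  -13.96] x down tilt [ 0.0044 -0.0031 -1.    ]
```

View pics/w11.png

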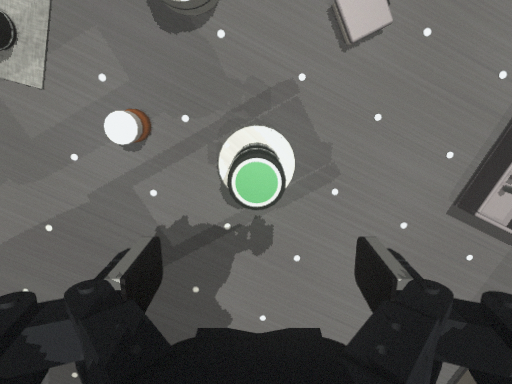

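View pics/t11.png

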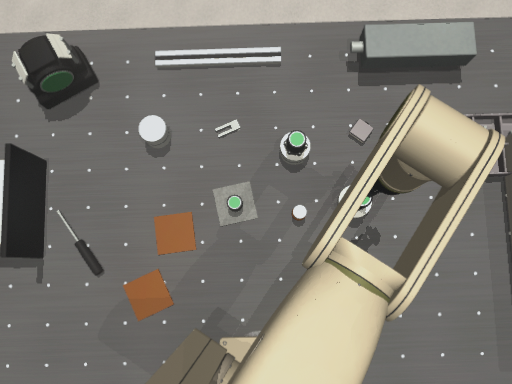

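The tall barrel stands centred on the low riser, measured within 1–2 mm. The top view shows the short one on the mat (234,203) and the tall riser bare (152,129), with nothing else disturbed. Fetching the short barrel.

>>> send_rows:
  offset:
    - [0,-4.5,-2.3]
    - [0,-5.5,-2.8]
    - [0,-5.5,-2.8]
    - [0,-5.5,-2.8]
    - [0.5,-4.5,-2.2]
  dr:
    - [0,0,0]
    - [0,0,0]
    - [0,0,0]
    - [0,0,0]
    - [0,0,0]
  grip: [100,100,100,100,100]

```text
time: 24.8
tool_pos: [443.4, 42.0, 228.3]
tcp_rot: [-32.5, 89.9, 173.8]
ft_force: [0.2, -0.3, 0.4]
finger_gap: 85.4
```

>>> send_rows:
  offset:
    - [3,-2,-1]
    - [5,0,0]
    - [5,0,0]
    - [0,0,0]
    - [0,0,0]
  dr:
    - [0,0,0]
    - [0,0,0]
    - [0,0,0]
    - [0,0,0]
    - [0,0,0]
  grip: [100,100,100,100,100]

```text
time: 25.42
tool_pos: [444.8, 62.1, 101.0]
tcp_rot: [-30.8, 90.0, 175.5]
ft_force: [0.2, -0.2, 0.1]
finger_gap: 85.3
```

```bash
python3 go.py 446 61.8 7.5
```

```text
t 25.425 tcp [444.8  62.1 101. ] gap 85.3 F [ 0.2 -0.2  0.1]
offset cm [ 9.35  0.08 -0.1 ] x down tilt [-3.e-04  0.e+00 -1.e+00]
```

>>> send_rows:
  offset:
    - [3.5,0.1,-0.1]
    - [3,0,0]
    - [1.8,0,0]
    - [0.8,0,0]
    - [0,0,0]
  dr:
    - [0,0,0]
    - [0,0,0]
    - [0,0,0]
    - [0,0,0]
    - [0,0,0]
  grip: [100,100,100,100,100]

```text
time: 26.05
tool_pos: [447.1, 61.6, 10.5]
tcp_rot: [155.7, 89.9, 2.0]
ft_force: [1.7, -0.2, 0.8]
finger_gap: 85.6
```

>>> send_rows:
  offset:
    - [0,0,0]
    - [0,0,0]
    - [0,0,0]
    - [0,0,0]
    - [0,0,0]
  dr:
    - [0,0,0]
    - [0,0,0]
    - [0,0,0]
    - [0,0,0]
    - [0,0,0]
  grip: [80,60,50,40,35]
  force: 40

```text
time: 26.68
tool_pos: [446.5, 61.7, 9.9]
tcp_rot: [154.3, 90.0, 0.6]
ft_force: [-1.1, -0.4, 5.8]
finger_gap: 38.9
```

>>> send_rows:
  offset:
    - [0,0,0]
    - [0,0,0]
    - [0,0,0]
  dr:
    - [0,0,0]
    - [0,0,0]
    - [0,0,0]
  grip: [30,30,30]

```text
time: 27.05
tool_pos: [446.5, 61.7, 9.9]
tcp_rot: [154.3, 90.0, 0.6]
ft_force: [-1.5, -0.2, 5.9]
finger_gap: 38.9
```

>>> send_rows:
  offset:
    - [-1,0,0]
    - [-4,0,0]
    - [-5,0,0]
    - [-5,0,0]
    - [-3,0,0]
  dr:
    - [0,0,0]
    - [0,0,0]
    - [0,0,0]
    - [0,0,0]
    - [0,0,0]
  grip: [30,30,30,30,30]

```text
time: 27.68
tool_pos: [446.9, 61.7, 192.8]
tcp_rot: [154.7, 89.8, 1.0]
ft_force: [0.4, 0.8, -1.5]
finger_gap: 39.0
```

```bash
python3 go.py 638.3 264.8 186
```

```text
t 27.675 tcp [446.9  61.7 192.8] gap 39.0 F [ 0.4  0.8 -1.5]
offset cm [  0.75  -9.73 -26.16] x down tilt [ 3.7e-03  1.0e-04 -1.0e+00]
```

>>> send_rows:
  offset:
    - [0,-1,-2.7]
    - [0,-1.7,-4.6]
    - [0,-1.7,-4.6]
    - [0,-1.7,-4.6]
    - [0,-1.7,-4.6]
  dr:
    - [0,0,0]
    - [0,0,0]
    - [0,0,0]
    - [0,0,0]
    - [0,0,0]
  grip: [30,30,30,30,30]

```text
time: 28.3
tool_pos: [601.5, 226.3, 189.5]
tcp_rot: [46.9, 90.0, -106.8]
ft_force: [0.8, -1.6, -0.2]
finger_gap: 39.2
```

>>> send_rows:
  offset:
    - [0,-1.2,-3.2]
    - [0,-0.7,-1.9]
    - [0,0,0]
    - [3,0,0]
    - [3,0,0]
  dr:
    - [0,0,0]
    - [0,0,0]
    - [0,0,0]
    - [0,0,0]
    - [0,0,0]
  grip: [30,30,30,30,30]

```text
time: 28.92
tool_pos: [637.8, 264.0, 129.5]
tcp_rot: [156.0, 90.0, 2.3]
ft_force: [0.2, -0.1, -0.8]
finger_gap: 39.0
```

>>> send_rows:
  offset:
    - [2,0,0]
    - [0,0,0]
    - [0,0,0]
  dr:
    - [0,0,0]
    - [0,0,0]
    - [0,0,0]
  grip: [30,30,30]

```text
time: 29.3
tool_pos: [638.6, 264.7, 110.9]
tcp_rot: [171.1, 89.9, 17.4]
ft_force: [-0.2, 0.0, 0.6]
finger_gap: 39.0
```

```bash
python3 go.py 638.3 264.8 77; python3 -c "
from h import *
save('wrist','w12')"
```

```text
t 29.3 tcp [638.6 264.7 110.9] gap 39.0 F [-0.2  0.   0.6]
offset cm [ 3.39 -0.02  0.03] x down tilt [ 1.7e-03  5.0e-04 -1.0e+00]
```

View pics/w12.png

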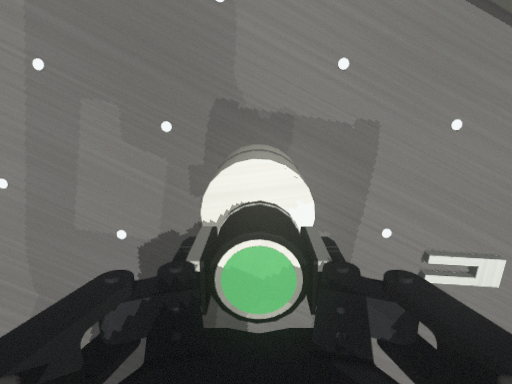

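The short barrel (259,282) is in line with the tall riser (258,210), and the fork is clear. Lowering.

>>> send_rows:
  offset:
    - [1.2,0,0]
    - [1,0,0]
    - [0.6,0,0]
    - [0.3,0,0]
    - [0,0,0]
  dr:
    - [0,0,0]
    - [0,0,0]
    - [0,0,0]
    - [0,0,0]
    - [0,0,0]
  grip: [30,30,30,30,30]

```text
time: 29.98
tool_pos: [637.8, 264.7, 78.0]
tcp_rot: [-13.4, 90.0, -167.1]
ft_force: [-0.5, 1.0, -0.5]
finger_gap: 38.7
```

>>> send_rows:
  offset:
    - [0.1,0,0]
    - [0.1,0,0]
    - [0,0,0]
  dr:
    - [0,0,0]
    - [0,0,0]
    - [0,0,0]
  grip: [30,30,30]

```text
time: 30.35
tool_pos: [638.3, 264.8, 77.0]
tcp_rot: [171.7, 90.0, 18.0]
ft_force: [-0.8, 0.1, 3.6]
finger_gap: 39.3
```

>>> send_rows:
  offset:
    - [0,0,0]
    - [0,0,0]
    - [0,0,0]
    - [0,0,0]
    - [0,0,0]
  dr:
    - [0,0,0]
    - [0,0,0]
    - [0,0,0]
    - [0,0,0]
    - [0,0,0]
  grip: [50,60,75,90,100]

```text
time: 30.98
tool_pos: [637.9, 264.7, 76.3]
tcp_rot: [-36.7, 90.0, 169.6]
ft_force: [-0.0, -0.0, -0.3]
finger_gap: 85.7
```

>>> send_rows:
  offset:
    - [-1,0,0]
    - [-4,0,0]
    - [-5,0,0]
    - [-5,0,0]
    - [-2,0,0]
  dr:
    - [0,0,0]
    - [0,0,0]
    - [0,0,0]
    - [0,0,0]
    - [0,0,0]
  grip: [100,100,100,100,100]

```text
time: 31.6
tool_pos: [639.6, 265.2, 252.1]
tcp_rot: [171.9, 89.6, 18.2]
ft_force: [0.9, 0.0, 0.2]
finger_gap: 85.3
```

>>> send_rows:
  offset:
    - [0,0,0]
    - [0,0,0]
    - [0,0,0]
  dr:
    - [0,0,0]
    - [0,0,0]
    - [0,0,0]
  grip: [100,100,100]

```text
time: 31.98
tool_pos: [636.9, 264.3, 243.3]
tcp_rot: [-8.1, 89.7, -161.8]
ft_force: [0.4, -1.4, -0.8]
finger_gap: 85.6
```

```bash
python3 - <<'E'
from meas import *
s=save('wrist','w13');g,w=masks(s)
P=circ(s,g,(150,120,360,270),110);print('short',cv2.minEnclosingCircle(P))
t=save('top','t13');g,w=masks(t);d=save('side','s13')
for n,b in(('short',(130,100,170,140)),('mid',(280,120,315,155)),('tall',(340,180,380,215))):
  try: print('top',n,cv2.minEnclosingCircle(circ(t,g,b,110)))
  except Exception as e: print(n,e)
cv2.imwrite('pics/c13.png',np.vstack([np.hstack([s['pixels'],])[100:384:1,:,::-1],t['pixels'][80:300,:,::-1]]))
E
```

```text
short ((637.6348876953125, 264.864013671875), 13.93737506866455)
top short ((638.4624633789062, 257.9267578125), 11.419398307800293)
top mid ((585.4736938476562, -98.34528350830078), 15.58217716217041)
top tall ((439.42138671875, -248.00149536132812), 17.906339645385742)
```

View pics/c13.png

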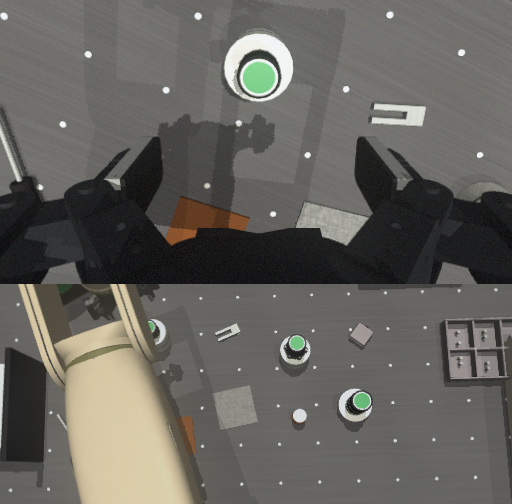

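View pics/s13.png

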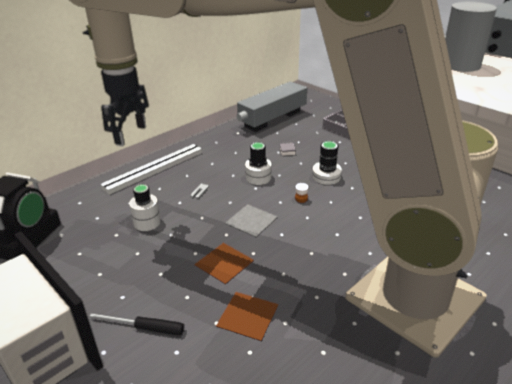

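All three barrels stand upright: short (142,190), mid (258,150) and tall (329,148) in the side view. The mat is empty and the bystanders are in place. Handing in.

```bash
python3 -c "
from bench import workorder
print(workorder.hand_in())"
```

```text
the job is handed in; nothing more can be done
None
```

All three barrels are on their right risers and the job is handed in; hand-in gave no verdict. I parked the short barrel on the grey mat first. Then I moved the mid barrel to the middle riser, the tall one to the low riser, and the short one from the mat to the tall riser. The last reading before hand-in was about 32 s, with the gripper open well above the bench.

**Final positions:** in the wrist camera all three barrel axes lie within about 1.5 mm of their riser axes. The riser centres are from earlier wrist pictures:

| Barrel | Riser | Barrel (x, y), mm | Riser (x, y), mm |
|---|---|---|---|
| mid | middle | 587.0, -97.1 | 586.3, -96.8 |
| tall | low | 440.9, -246.5 | 442.3, -246.0 |
| short | tall | 637.6, 264.9 | 638.1, 265.1 |

In the last top and side pictures all three look upright, and the fork, case and jar look unmoved by eye; I did not measure them.

**Checks that disagreed:**
- **Top and wrist cameras:** they differ by about 2 mm throughout, which is within the stated calibration.
- **Side camera:** its first readings were 4 to 9 mm off in x, so I did not use them.
- **Last top-view reading of the short barrel:** it is about 7 mm off in y, because the arm covered part of the glass disc.
- **Wrist-camera fit of the middle riser after the mid barrel was placed:** it was about 13 mm out because the barrel covers much of the disc. I used the fit of the empty riser instead.

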